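# Shorten the photo lamp by one hole

### The job

Two lamps on sloping telescoping tubes stand side by side for photographing the jars, and they should be set to the same length. Find the lamp that is still pulled out longer and push in the sprung brass button on its tube, once, so that the tube slides down by itself and the button snaps out of the next hole, as on the other lamp. Do not press the other lamp's button, and let go when you are done.

Things in the scene. Friction and masses are not known exactly. Their poses are not given: they have to be found in the camera images.
- lamp_a_button (a point): Top of lamp A's brass snap button: a dome 16 mm across, 14 mm proud of the flat top of a dark square outer tube (34 mm wide, 200 mm long, three holes 45 mm apart) on a fixed base. z: the button's axis out of the tube (up, leaning 25 deg to the tube's lower end); x: up along the tube to the lamp head (115 mm wide, 0.2 m from the button). Press along -z, best with shut fingers pointing along -z.
- lamp_b_button (a point): The same point of lamp B, which looks just like A; which one stands left varies. A button starts to give at 3 N and takes about 5 N. Pressed in by 8 mm or more (14 mm is flush) it lets go: the inner tube with its button slides down the slope by its own weight, also while the finger stays, within about 2 s, and the button springs out of the next hole. Pressed again, it goes on to the third.
- lamp_a_tube (a joint): How far lamp A's bare aluminium inner tube is pushed in, m: 0 = longest (button in the uppermost hole), 0.045 = middle hole, 0.090 = shortest (lowest hole). There are 1 to 2 mm of play at each hole.
- lamp_b_tube (a joint): The same for lamp B. At the start one of the two lamps is in the uppermost hole, the other in the middle hole.

How it is judged (in metres and radians):
At the end, for the whole second after the job is handed in: Both lamps' tubes are at rest in the middle hole: pushed in by 45 mm, within 7 mm (value of joint lamp_a_tube between 0.038 and 0.052 m and value of joint lamp_b_tube between 0.038 and 0.052 m and velocity of joint each of lamp_a_tube, lamp_b_tube below 0.01 m/s); the robot touches nothing.
It fails at once if a lamp slides past the middle hole (value of joint any of lamp_a_tube, lamp_b_tube above 0.06 m).
It also fails if it takes over 32 s, if anything falls off the work surface, if the arm or the gripper's body presses on something with over 40 N, if the wrist force passes 120 N, or if a joint passes its speed limit or range.

### The arm

A 6-joint arm with a two-finger parallel gripper is mounted at the origin on a cart in front of the work surface, level with it; the furniture and walls round the work are solid. World frame = base frame: x ahead of the robot, y to its left, z up, the work surface at z = 0. Lengths are in m, angles in degrees, forces in N, time in s.
With the tool pointing down it reaches from about 0.25 to 0.8 m from the base axis. Payload 8.5 kg.
Tool frame: the origin (TCP) lies on the centre line of the jaws, within the pads' length; the fingertips stand 17 mm ahead of it and the grasp point (between the pads) lies 2 mm behind it; z points along the fingers, y is the line along which they close (so a half turn about z gives the same grasp; the last joint's range is limited). The gripper opens to 85 mm and grips with 20 to 120 N. Pads are 22 mm wide; open, the fingers measure 114 mm over their backs; the gripper's body (76 mm by 85 mm) begins 54 mm behind the grasp point. The pads swing forward as they close: fully open they stand 13 mm farther back than shut.
Start: joints at [72.307, 13.648, -0.773, 75.585, 0, 90], TCP at [0.16, 0.5, 0.248] pointing down, gripper open.
Joint ranges: [-152.45, 152.45], [-59.26, 108.67], [-65.41, 83.53], [-104.44, 129.93], [-82.83, 76.93], [-180, 180]. Speed limits (degrees/s): [127.2, 127.2, 159.86, 180, 180, 180].

### API

Orientations are given as a 3x3 rotation matrix whose columns are the frame's x, y, z axes.
In Python, from plant import manip gives the robot as it stands.
- The arm moves only by the shell command python3 -m creep 'ROWS' [FORCE]. ROWS is JSON, a list that holds one entry, the list of rows, each a list of 7 numbers: the gripper command: -1 is shut, 1 is fully open, values between are in proportion, then the shift along the tool's x, y, z in units of 300 mm (1.0 is 300 mm), then the turn, a rotation vector about the tool's x, y, z in units of 1.5 rad (1.0 is 1.5 rad). A call has 1 to 5 rows; each row is the pose to reach, as a shift and turn from the pose commanded when the call began, along the tool's axes at that moment; what a row does not reach only later rows make up. A row lasts 1/8 s, in which the tool goes at most 62.5 mm and 10.7 degrees, less where a joint would pass 70% of its speed; a pose out of reach is approached as far as the arm can. A call with a number of a shift or a turn outside -1 to 1 is refused whole. A call with a gripper value outside its range is refused whole. The fingers move at their own pace and stop on an object; FORCE is the grip in N (left out, the last holds). Time passes only in rows, so rows that repeat a pose let the fingers close. It gives the time, the measured TCP pose, the force, the opening and the grip force at its end, in the units of the state.
- manip.observe(): the state, without advancing time (a new reading comes with each control period).
- manip.get_image(name): name is "scene" or "top" or "wrist"; returns the picture (420x560x3 uint8, red, green, blue); there is no depth.
- manip.calibration(name): a dict with "mtx" (3x3 intrinsics, pixels), "view" (4x4, takes a point from world to camera coordinates). Camera axes: x right, y up, looking along -z (the intrinsics and any distortion apply to the point x, -y, -z); pixel columns grow to the right and rows downward; lengths in m; the calibration is good to about 2 mm. The wrist camera is an equidistant fisheye: a pixel r from the principal point sees the ray r / f radians off the axis. A picture is of the moment at which its call begins: read the wrist's pose just before it. calibration takes no time and is no camera call; for the wrist camera it gives the pose at the moment of the call.
- manip.close_job(): hands the job in; it is judged then, once.
The state is a dict: "clock": time; "q": joint angles; "dq": joint speeds; "tau": joint torques, N m; "position": TCP position; "tool_rot": TCP orientation; "ft_force": force on the tool from outside, world axes, zero at the start; "ft_torque": the same for the moment, N m; "opening": opening from 0.0 (shut) to 1.0 (fully open); "grip_force": force on a finger pad.
Only numpy, scipy, OpenCV 4.12 (cv2) and the standard library are available. Lean on these libraries where they do the work, as an engineer would, in place of code of your own. Each camera call takes 0.05 s, during which the arm holds its last target. There are 200 camera calls.

## Working session

There is one attempt and no reset: what is moved stays moved. The work goes in short steps, Python scripts to look and compute and a shell command to move; the robot and the scene stay as the last step left them, time stands still between calls to the robot, and variables do not carry over. Pictures are saved under pics/ and viewed, at most 10 in all, crops included, and the job is handed in when it is done.

```bash
mkdir -p pics
python3 - <<'E'
from plant import manip
import cv2,numpy as np
for n in("scene","top"):
    im=manip.get_image(n); cv2.imwrite(f"pics/{n}0.png",im[:,:,::-1])
    c=manip.calibration(n); print(n,np.round(c["mtx"],1).tolist(),np.round(c["view"],3).tolist(),[k for k in c])
s=manip.observe();print(s["clock"],s["position"],np.round(s["tool_rot"],3).tolist())
E
```

```text
scene [[513.3, 0.0, 282.4], [0.0, 513.3, 206.5], [0.0, 0.0, 1.0]] [[0.43, -0.903, 0.001, -0.244], [0.674, 0.322, 0.665, -0.49], [-0.6, -0.285, 0.747, -0.672], [0.0, 0.0, 0.0, 1.0]] ['mtx', 'view']
top [[418.5, 0.0, 276.1], [0.0, 418.5, 201.0], [0.0, 0.0, 1.0]] [[-0.001, -1.0, 0.013, -0.004], [0.993, 0.001, 0.119, -0.569], [-0.119, 0.013, 0.993, -0.998], [0.0, 0.0, 0.0, 1.0]] ['mtx', 'view']
0.1 [0.15945389 0.49984673 0.24774011] [[-0.953, 0.304, -0.0], [0.304, 0.953, -0.001], [0.0, -0.001, -1.0]]
```

View pics/scene0.png

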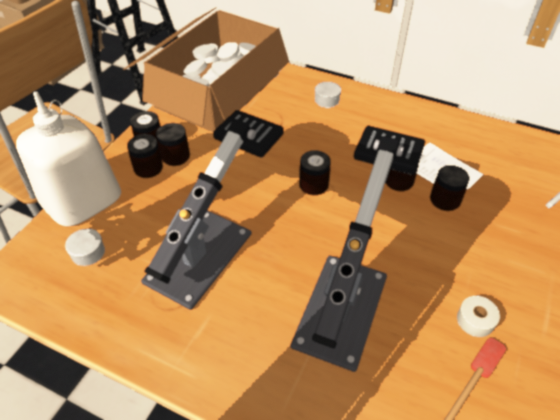

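View pics/top0.png

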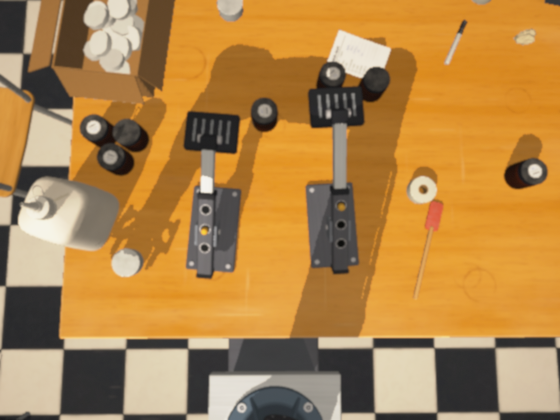

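The right-hand lamp (smaller y) is the long one. Its brass button is in the uppermost hole, at scene (355,243) and top (341,206). The left lamp's button is in the middle hole. Next I triangulate the button and the holes.

```bash
cat > h.py <<'E'
import numpy as np,cv2
from plant import manip
def tri(pix):
    A=[];b=[]
    for n,p in pix:
        c=manip.calibration(n);V=np.array(c["view"]);K=np.array(c["mtx"])
        d=np.linalg.solve(K,[p[0],p[1],1.]);d=V[:3,:3].T@(d*[1,-1,-1]);d/=np.linalg.norm(d)
        o=-V[:3,:3].T@V[:3,3];P=np.eye(3)-np.outer(d,d);A.append(P);b.append(P@o)
    x=np.linalg.lstsq(np.vstack(A),np.hstack(b),rcond=None)[0]
    return x,np.linalg.norm(np.vstack(A)@x-np.hstack(b))
E
python3 - <<'E'
from h import *
for n,cs in(("scene",[(355,243),(185,213)]),("top",[(341,206),(205,230)])):
    im=cv2.imread(f"pics/{n}0.png")
    for cx,cy in cs:
        c=im[cy-12:cy+13,cx-12:cx+13];h=cv2.cvtColor(c,cv2.COLOR_BGR2HSV)
        m=((h[...,1]>110)&(h[...,2]>90)).astype(np.uint8);k,l,st,ce=cv2.connectedComponentsWithStats(m)
        print(n,cx,cy,[(s[4],(e+[cx-12,cy-12]).round(1).tolist()) for s,e in zip(st[1:],ce[1:])])
    for i,(cx,cy) in enumerate(cs):
        cv2.imwrite(f"pics/{n}c{i}.png",cv2.resize(im[cy-50:cy+70,cx-50:cx+50],None,fx=4,fy=4,interpolation=cv2.INTER_CUBIC))
a=cv2.imread("pics/scenec0.png");b=cv2.imread("pics/topc0.png");cv2.imwrite("pics/crop.png",np.hstack([a,b]))
for s,t in(((355,243),(341,206)),((346,270),(341,224)),((338,297),(341,243)),((185,213),(205,230))):
    print(tri([("scene",s),("top",t)]))
E
```

```text
scene 355 243 [(np.int32(70), [344.8, 237.3]), (np.int32(85), [354.4, 244.2]), (np.int32(45), [365.7, 250.0])]
scene 185 213 [(np.int32(106), [176.9, 205.9]), (np.int32(76), [184.1, 213.8])]
top 341 206 [(np.int32(7), [353.0, 197.0]), (np.int32(51), [340.9, 206.5])]
top 205 230 [(np.int32(49), [204.0, 230.6])]
(array([ 0.54277591, -0.14186052,  0.16598668]), np.float64(0.0007035820818569216))
(array([ 0.50514368, -0.14435743,  0.14042517]), np.float64(0.0009898027872288072))
(array([ 0.46424472, -0.14752196,  0.12046657]), np.float64(3.9801073666480306e-05))
(array([0.49165312, 0.15256249, 0.14750583]), np.float64(0.0006776037730437926))
```

View pics/crop.png

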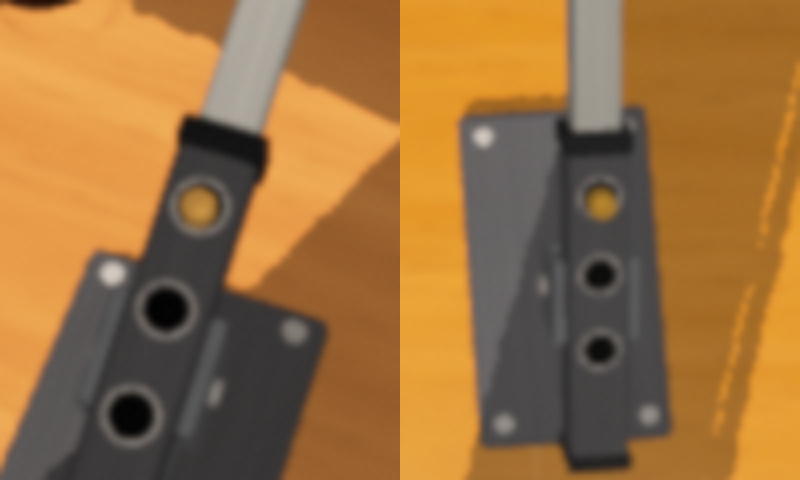

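The crop confirms the brass dome on the right lamp at scene (355,244) and top (341,206), with the two empty holes below it. Next I compute the hover pose and the moves to it.

```bash
cat >> h.py <<'E'
from scipy.spatial.transform import Rotation as R
def frame(psi):
    c,s=np.cos(np.radians(25)),np.sin(np.radians(25));cp,sp=np.cos(psi),np.sin(psi)
    xt=np.array([c*cp,c*sp,s]);zb=np.array([-s*cp,-s*sp,c]);return xt,zb,np.c_[-xt,np.cross(zb,xt),-zb]
def delta(p,Rt):
    s=manip.observe();R0=np.array(s["tool_rot"])
    print("t",s["clock"],"shift",np.round(R0.T@(p-s["position"])/.3,4),"turn",np.round(R.from_matrix(R0.T@Rt).as_rotvec()/1.5,4))
E
python3 - <<'E'
from h import *
B,_=tri([("scene",(355,244)),("top",(341.1,206.3))]);h2,_=tri([("scene",(346.2,270)),("top",(341,224.2))]);h3,_=tri([("scene",(337.7,296.5)),("top",(340.7,243.5))])
psi=np.arctan2(*(B-h3)[1::-1]);print(B,h2,h3,np.degrees(psi))
xt,zb,Rt=frame(np.radians(4))
hov=B+.097*zb;print(hov)
delta(np.array([.3,.25,.31]),Rt);delta(hov,Rt)
E
```

```text
[ 0.54229177 -0.14231359  0.16416362] [ 0.50479743 -0.14450471  0.14090746] [ 0.46327059 -0.1467822   0.12278214] 3.2366040740503705
[ 0.50139766 -0.14517318  0.25207547]
t 0.1 shift [-0.6994 -0.6513 -0.2067] turn [-0.0559 -0.2875 -0.2482]
t 0.1 shift [-1.7394 -1.702  -0.0122] turn [-0.0559 -0.2875 -0.2482]
```

```bash
python3 -m creep '[[[-1,-0.14,-0.13,-0.2,-0.01,-0.06,-0.05],[-1,-0.28,-0.26,-0.2,-0.02,-0.12,-0.1],[-1,-0.42,-0.39,-0.2,-0.034,-0.17,-0.15],[-1,-0.56,-0.52,-0.2,-0.045,-0.23,-0.2],[-1,-0.7,-0.65,-0.2,-0.056,-0.2875,-0.248]]]'
python3 - <<'E'
from h import *
xt,zb,Rt=frame(np.radians(3.5));B=np.array([.542,-.1423,.166])
delta(np.array([.40,.05,.31]),Rt);delta(B+.097*zb,Rt)
E
```

```text
clock: 0.72
position: [0.3008, 0.2488, 0.3082]
tool_rot: [[-0.902, -0.072, 0.425], [-0.065, 0.997, 0.031], [-0.426, -0.0, -0.905]]
ft_force: [0.5, -0.0, 0.1]
opening: 0.0
grip_force: 0.0
t 0.725 shift [-0.2575 -0.685   0.1146] turn [0.0031 0.0023 0.0068]
t 0.725 shift [-0.4395 -1.3569  0.407 ] turn [0.0031 0.0023 0.0068]
```

```bash
python3 -m creep '[[[-1,-0.05,-0.18,0.0,0,0,0],[-1,-0.1,-0.36,0.0,0,0,0],[-1,-0.15,-0.54,0.0,0.003,0.002,0.007],[-1,-0.2,-0.7,0.05,0.003,0.002,0.007],[-1,-0.24,-0.85,0.1,0.003,0.002,0.007]]]'
python3 -m creep '[[[-1,-0.05,-0.17,0.07,0,0,0],[-1,-0.1,-0.34,0.15,0,0,0],[-1,-0.15,-0.45,0.23,0,0,0],[-1,-0.2,-0.507,0.307,0,0,0],[-1,-0.2,-0.507,0.307,0,0,0]]]'
python3 - <<'E'
from h import *
xt,zb,Rt=frame(np.radians(3.5));B=np.array([.542,-.1423,.166])
delta(B+.097*zb,Rt)
c=manip.calibration("wrist");im=manip.get_image("wrist");cv2.imwrite("pics/w.png",im[:,:,::-1])
V=np.array(c["view"]);K=np.array(c["mtx"]);np.savez("w.npz",V=V,K=K)
def proj(X):
    p=(V[:3,:3]@X+V[:3,3])*[1,-1,-1];r=np.hypot(p[0],p[1]);th=np.arctan2(r,p[2]);return K[:2,2]+K[0,0]*th*p[:2]/r
print("B predicted px",proj(B),K[0,0])
E
```

```text
clock: 1.35
position: [0.3949, 0.0035, 0.3123]
tool_rot: [[-0.905, -0.058, 0.421], [-0.052, 0.998, 0.026], [-0.422, 0.002, -0.907]]
ft_force: [1.3, 1.4, -0.0]
opening: 0.004
grip_force: 0.0
clock: 1.98
position: [0.4965, -0.1422, 0.2511]
tool_rot: [[-0.908, -0.057, 0.416], [-0.05, 0.998, 0.026], [-0.417, 0.003, -0.909]]
ft_force: [-0.8, -0.2, -0.0]
opening: 0.0
grip_force: 0.0
t 1.975 shift [-0.0173 -0.0095 -0.0023] turn [ 0.0006 -0.0042 -0.0036]
B predicted px [277.8111846  222.66712733] 325.19226210127806
```

View pics/w.png

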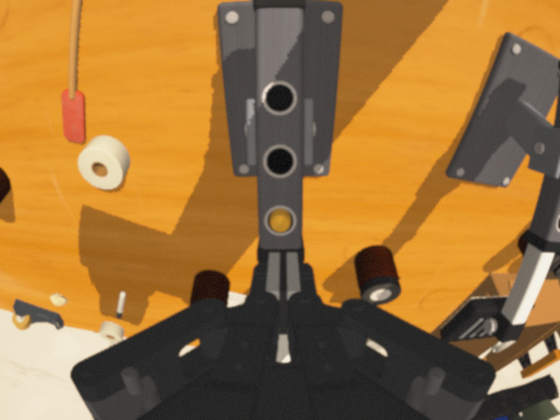

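The wrist view shows the button at (281,221), against (278,223) predicted. That is about 1.5 mm towards +y, so I am nearly on its axis. I'll approach now.

```bash
python3 -m creep '[[[-1,-0.017,-0.005,0.05,0,-0.004,-0.003],[-1,-0.017,-0.005,0.12,0,-0.004,-0.003],[-1,-0.017,-0.005,0.17,0,-0.004,-0.003],[-1,-0.017,-0.005,0.2,0,-0.004,-0.003],[-1,-0.017,-0.005,0.2,0,-0.004,-0.003]]]'
python3 -m creep '[[[-1,0,0,0.01,0,0,0],[-1,0,0,0.02,0,0,0],[-1,0,0,0.03,0,0,0],[-1,0,0,0.04,0,0,0],[-1,0,0,0.04,0,0,0]]]'
python3 - <<'E'
from h import *
xt,zb,Rt=frame(np.radians(3.5));B=np.array([.542,-.1408,.166])
delta(B+.017*zb,Rt)
E
```

```text
clock: 2.65
position: [0.5258, -0.1404, 0.2007]
tool_rot: [[-0.904, -0.063, 0.424], [-0.057, 0.998, 0.027], [-0.425, 0.0, -0.905]]
ft_force: [-0.2, 0.3, 0.3]
opening: -0.0
grip_force: 0.0
clock: 3.28
position: [0.5312, -0.1406, 0.1896]
tool_rot: [[-0.904, -0.062, 0.424], [-0.056, 0.998, 0.026], [-0.425, 0.0, -0.905]]
ft_force: [0.4, -0.7, 0.4]
opening: 0.002
grip_force: 0.0
t 3.275 shift [ 0.0008 -0.0029  0.0297] turn [0.0003 0.0016 0.0007]
```

```bash
for i in 1; do python3 -m creep '[[[-1,0,0,0.006,0,0,0],[-1,0,0,0.012,0,0,0],[-1,0,0,0.018,0,0,0],[-1,0,0,0.018,0,0,0],[-1,0,0,0.018,0,0,0]]]'; done
```

```text
clock: 3.9
position: [0.5336, -0.1405, 0.1851]
tool_rot: [[-0.903, -0.062, 0.424], [-0.056, 0.998, 0.026], [-0.425, -0.0, -0.905]]
ft_force: [-0.8, -0.5, 1.2]
opening: -0.003
grip_force: 0.9
```

```bash
python3 -m creep '[[[-1,0,0,0.006,0,0,0],[-1,0,0,0.012,0,0,0],[-1,0,0,0.012,0,0,0],[-1,0,0,0.012,0,0,0]]]'
```

```text
clock: 4.4
position: [0.5351, -0.1403, 0.1817]
tool_rot: [[-0.903, -0.062, 0.424], [-0.056, 0.998, 0.026], [-0.425, -0.0, -0.905]]
ft_force: [0.0, 0.3, 0.2]
opening: 0.003
grip_force: 0.0
```

```bash
python3 -m creep '[[[-1,0,0,0.005,0,0,0],[-1,0,0,0.01,0,0,0],[-1,0,0,0.01,0,0,0]]]'; python3 -m creep '[[[-1,0,0,0.005,0,0,0],[-1,0,0,0.01,0,0,0],[-1,0,0,0.01,0,0,0]]]'
```

```text
clock: 4.78
position: [0.5363, -0.1403, 0.1789]
tool_rot: [[-0.903, -0.062, 0.424], [-0.056, 0.998, 0.026], [-0.425, -0.0, -0.905]]
ft_force: [-0.1, -0.0, 0.3]
opening: -0.0
grip_force: 0.0
clock: 5.15
position: [0.5376, -0.1402, 0.1762]
tool_rot: [[-0.903, -0.062, 0.424], [-0.056, 0.998, 0.026], [-0.425, -0.0, -0.905]]
ft_force: [0.1, -0.1, -0.1]
opening: 0.003
grip_force: 0.0
```

Run:
```python
from h import *
a=manip.get_image("scene")[:,:,::-1];w=manip.get_image("wrist")[:,:,::-1]
a=cv2.resize(a[110:370,270:470],None,fx=2,fy=2);w=cv2.resize(w[0:260,180:380],None,fx=2,fy=2)
cv2.imwrite("pics/c2.png",np.hstack([a,w]))
```

```text
(no output)
```

View pics/c2.png

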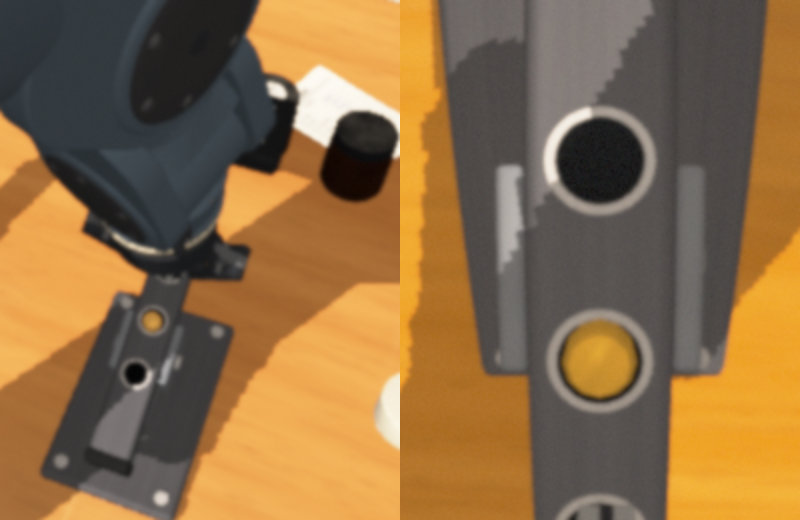

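The button now shows in the middle hole, at scene crop (152,320) and wrist crop (600,360), so the tube has released and slid down. I'll retreat along -z and then check.

```bash
python3 -m creep '[[[-1,0,0,-0.05,0,0,0],[-1,0,0,-0.15,0,0,0],[-1,0,0,-0.3,0,0,0],[-1,0,0,-0.4,0,0,0],[-1,0,0,-0.4,0,0,0]]]'
python3 -m creep '[[[-1,0.1,0.1,0,0,0,0],[-1,0.3,0.3,0,0,0,0],[-1,0.5,0.45,0,0,0,0],[-1,0.6,0.5,0,0,0,0],[-1,0.6,0.5,0,0,0,0]]]'
python3 - <<'E'
from h import *
a=manip.get_image("scene")[:,:,::-1];t=manip.get_image("top")[:,:,::-1]
cv2.imwrite("pics/end.png",np.hstack([a[60:380,110:510],t[70:390,130:530]]))
E
```

```text
clock: 5.88
position: [0.4872, -0.1439, 0.2876]
tool_rot: [[-0.902, -0.062, 0.428], [-0.057, 0.998, 0.024], [-0.429, -0.002, -0.903]]
ft_force: [1.5, -0.4, -0.5]
opening: 0.001
grip_force: 0.0
clock: 6.5
position: [0.3106, -0.0023, 0.2052]
tool_rot: [[-0.905, -0.065, 0.421], [-0.059, 0.998, 0.028], [-0.422, 0.0, -0.907]]
ft_force: [1.7, 0.2, 0.9]
opening: -0.005
grip_force: 0.0
```

View pics/end.png

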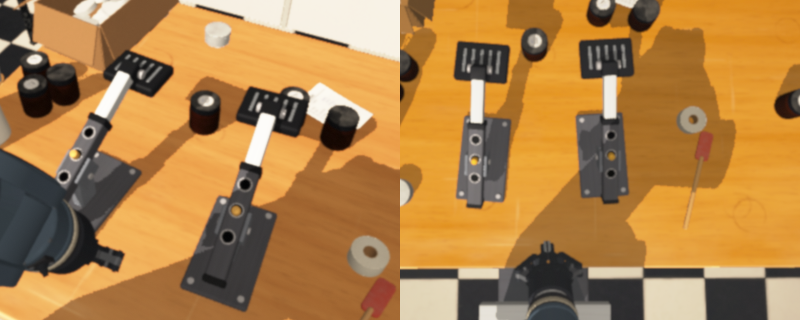

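Both lamps now show their buttons in the middle hole, at top crop (475,160) and (611,156). The arm is clear of both, so I'll hand in.

```bash
python3 -c "
from plant import manip;print(manip.close_job())"
```

```text
the job is handed in; nothing more can be done
None
```

I pressed the longer lamp's (right-hand) button once and its tube slid down to the middle hole, so the final pictures show both lamps set alike with the arm clear; the job is handed in (no verdict was returned).

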